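# Sink things home to their dishes

### The job

Four things that belong at the sink lie among sewing things on the dark worktop in front of you (not on the ledge behind the sink, where things stay). Put each into its own white dish, lying flat on the bottom inside the rim: the soap lengthwise in the wide oblong dish, the nail brush lengthwise and bristles down in the narrow oblong dish, the rubber plug, ring up, in the small round dish and the steel strainer, knob up, in the large round dish. Leave the tape measure and the reel of thread where they stand.

Things in the scene. Friction and masses are not known exactly. Their poses are not given: they have to be found in the camera images.
- soap: Pink bar of soap on the dark worktop between the sink and the tall cupboard (not on the ledge by the tap), 51 x 80 x 25 mm high, lying flat. Origin at the centre of its underside; x across its width (51 mm), y along its length (80 mm), z up.
- nail_brush: Purple nail brush on the same worktop (another lies on the ledge behind the sink), lying bristles down, 30 x 85 x 23 mm high. Origin at the centre of its underside; x across its width (30 mm), y along its length (85 mm), z up.
- sink_plug: Round black rubber sink plug, 56 mm across and 21 mm thick, with a small ring on top reaching 32 mm. Grasp it across the thick rubber rim. Origin at the centre of its underside, z up.
- sink_strainer: Flat round perforated steel sink strainer: disc 72 mm across and 8 mm thick, with a round steel knob in its middle (18 mm across, from 21 to 32 mm above the underside, on a 12 mm stem). Lift it by the knob. Origin at the centre of its underside, z up.
- soap_dish: The wider of the two oblong white dishes: hollow 98 x 69 mm, floor 4 mm thick, walls 4 mm thick, rim 10 mm above the worktop. The dish is fixed to the worktop. Origin at the centre of its underside, z up, x along its length (98 mm).
- brush_dish: The narrower of the two oblong white dishes: hollow 104 x 48 mm, floor 4 mm thick, walls 4 mm thick, rim 10 mm above the worktop. The dish is fixed to the worktop. Origin at the centre of its underside, z up, x along its length (104 mm).
- plug_dish: The smaller of the two round white dishes: hollow 76 mm across, floor 4 mm thick, wall 4 mm thick, rim 10 mm above the worktop. The dish is fixed to the worktop. Origin at the centre of its underside, z up.
- strainer_dish: The larger of the two round white dishes: hollow 92 mm across, floor 4 mm thick, wall 4 mm thick, rim 10 mm above the worktop. The dish is fixed to the worktop. Origin at the centre of its underside, z up.
- tape_measure: Bystander: yellow steel tape measure standing loose, about 77 x 35 x 56 mm high. Origin near the middle of its underside: the case reaches 39 mm to -x, 24 mm to +x; z up.
- reel: Bystander: loose standing reel of thread with wooden flanges, 28 mm across, 39 mm high. Origin at the centre of its underside, z up. (Beside the work, the solid tall cupboard fills the space right of y = -0.52 m beyond x = 0.45 m, floor to above the arm: coming from the right, pass round its front corner, close to the base.)
Not all that is in view belongs to the job. Several things look just like the nail_brush: the one meant starts nearest to the robot's base.

How it is judged:
At the end, for the whole second after the job is handed in: Soap, brush, plug and strainer each lie flat (within 0.12 rad), at rest on the floor of their own dish: underside under 8 mm above the dish's underside (rim 10 mm), centre within 16 mm of its centre (as all inside the rim are). Tape measure and reel within 20 mm of their starts (horizontal distance between soap and soap_dish below 0.016 m and z of soap in the frame of soap_dish below 0.008 m and angle between each of soap, nail_brush, sink_plug, sink_strainer's own z axis and vertical below 0.12 rad and linear speed of each of soap, nail_brush, sink_plug, sink_strainer below 0.02 m/s and angular speed of each of soap, nail_brush, sink_plug, sink_strainer below 0.2 rad/s and horizontal distance between nail_brush and brush_dish below 0.016 m and z of nail_brush in the frame of brush_dish below 0.008 m and horizontal distance between sink_plug and plug_dish below 0.016 m and z of sink_plug in the frame of plug_dish below 0.008 m and horizontal distance between sink_strainer and strainer_dish below 0.016 m and z of sink_strainer in the frame of strainer_dish below 0.008 m and distance of each of tape_measure, reel from where it was at the start of the episode below 0.02 m); the robot touches nothing.
It fails at once if the tape measure is pushed or carried off by more than 20 mm (distance of tape_measure from where it was at the start of the episode above 0.02 m).
It fails at once if the reel of thread is pushed or carried off by more than 20 mm (distance of reel from where it was at the start of the episode above 0.02 m).
It also fails if it takes over 118 s, if anything falls off the work surface, if the arm or the gripper's body presses on something with over 40 N, if the wrist force passes 120 N, or if a joint passes its speed limit or range.

### The arm

A 6-joint arm with a two-finger parallel gripper is mounted at the origin on a cart in front of the work surface, level with it; the furniture and walls round the work are solid. World frame = base frame: x ahead of the robot, y to its left, z up, the work surface at z = 0. Lengths are in m, angles in rad, forces in N, time in s.
With the tool pointing down it reaches from about 0.35 to 0.85 m from the base axis. Payload 8.1 kg.
Tool frame: the origin (TCP) lies between the finger pads; the fingertips stand 25 mm ahead of it and the grasp point (between the pads) lies 6 mm ahead of it; z points along the fingers, y is the line along which they close (so a half turn about z gives the same grasp; the last joint's range is limited). The gripper opens to 93 mm and grips with 3 to 60 N. Pads are 15 mm wide; open, the fingers measure 128 mm over their backs; the gripper's body (75 mm by 188 mm) begins 65 mm behind the grasp point.
Start: joints at [-1.326, 0.13, 1.488, -0, 1.523, -0.085], TCP at [0.194, -0.568, 0.217] pointing down, gripper open.
Joint ranges: [-2.96, 2.96], [-0.89, 2.26], [0.02, 2.5], [-1.34, 4.48], [0, 2.73], [-2.66, 2.66]. Speed limits (rad/s): [2.39, 2.39, 2.79, 3.14, 3.14, 3.14].

### API

Orientations are given as a 3x3 rotation matrix whose columns are the frame's x, y, z axes.
In Python, from workcell import ctrl, capture, camera_info gives the robot as it stands. Calls block until the motion is done:
- ctrl.reach(position, orientation): joint-space move of the TCP to a pose.
- ctrl.movel(position, velocity=0.15, rotation=None, until_force=None): straight line of the TCP; rotation=None keeps the orientation; velocity is the mean speed in m/s. With until_force (N) it stops when the force on the tool has changed by that much, and returns True; else False.
- ctrl.goto_joints(angles): joint-space move.
- ctrl.set_gripper(opening, grasp_force=None): opening from 0.0 (shut) to 1.0 (fully open); grasp_force is the grip in N (None keeps the last); returns when the fingers have stopped.
- ctrl.wait(seconds).
- ctrl.ik(position, orientation): joint angles nearest the present ones, or None.
- ctrl.get_obs(): the state.
- capture(name): name is "side" or "top"; returns the picture (420x560x3 uint8, red, green, blue); there is no depth.
- camera_info(name): a dict with "intrinsics" (3x3 intrinsics, pixels), "R" (3x3) and "t" (3): a world point X has camera coordinates R X + t. Camera axes: x right, y down, z forward; pixel columns grow to the right and rows downward; lengths in m; the calibration is good to about 2 mm. A picture is of the moment at which its call begins. camera_info takes no time and is no camera call.
A pose or a line that the arm cannot do raises ctrl.MotionError and nothing moves.
- ctrl.job_done(): hands the job in; it is judged then, once.
The state is a dict: "clock": time; "joint_pos": joint angles; "qd": joint speeds; "effort": joint torques, N m; "tcp_pos": TCP position; "eef_rot": TCP orientation; "ft_force": force on the tool from outside, world axes, zero at the start; "ft_torque": the same for the moment, N m; "opening": opening from 0.0 (shut) to 1.0 (fully open); "finger_force": force on a finger pad.
Only numpy, scipy, OpenCV 4.12 (cv2) and the standard library are available. Lean on these libraries where they do the work, as an engineer would, in place of code of your own. Each camera call takes 0.05 s, during which the arm holds its last target. There are 200 camera calls.

## Working session

There is one attempt and no reset: what is moved stays moved. The work goes in short steps, each a Python script; the robot and the scene stay as the last script left them, time stands still between calls to the robot, and variables do not carry over. Pictures are saved under pics/ and viewed, at most 14 in all, crops included, and the job is handed in when it is done.

```bash
mkdir -p pics; ls
python3 - <<'E'
from workcell import ctrl,capture,camera_info
import cv2
for n in("top","side"):
    cv2.imwrite(f"pics/{n}0.png",cv2.resize(capture(n)[:,:,::-1],(800,600),interpolation=cv2.INTER_CUBIC))
    print(camera_info(n))
print(ctrl.get_obs()["clock"])
E
```

```text
pics
{'intrinsics': array([[463.15407972,   0.        , 275.90681223],
       [  0.        , 463.15407972, 206.84887474],
       [  0.        ,   0.        ,   1.        ]]), 'R': array([[-0.00638819, -0.99994043,  0.00885   ],
       [-0.99709252,  0.00569747, -0.07598708],
       [ 0.07593214, -0.00930969, -0.99706953]]), 't': array([-0.0420401 ,  0.57348269,  1.20094553])}
{'intrinsics': array([[518.31937243,   0.        , 274.08063912],
       [  0.        , 518.31937243, 208.44668248],
       [  0.        ,   0.        ,   1.        ]]), 'R': array([[-0.99270763,  0.11895846,  0.01950493],
       [ 0.03009878,  0.40127714, -0.91546203],
       [-0.11672884, -0.90819907, -0.40193138]]), 't': array([0.57346033, 0.03149655, 1.45558885])}
0.1
```

View pics/top0.png

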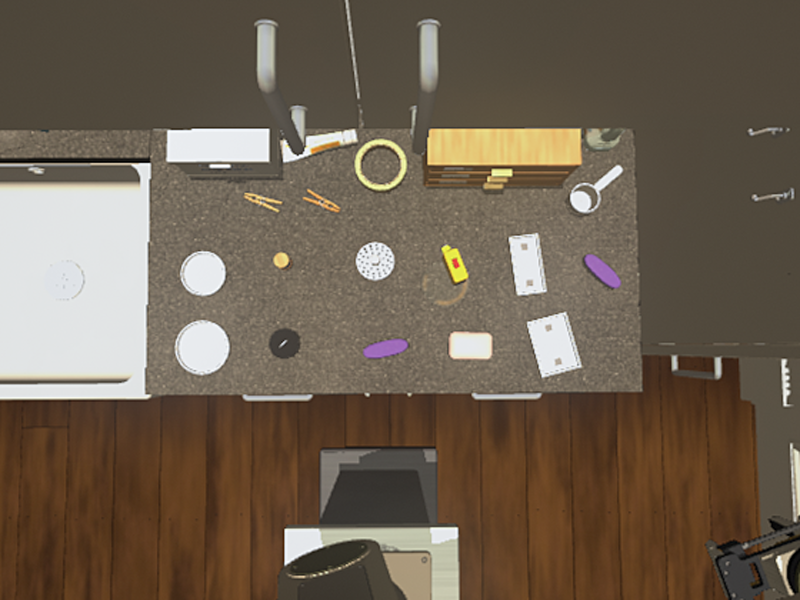

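View pics/side0.png

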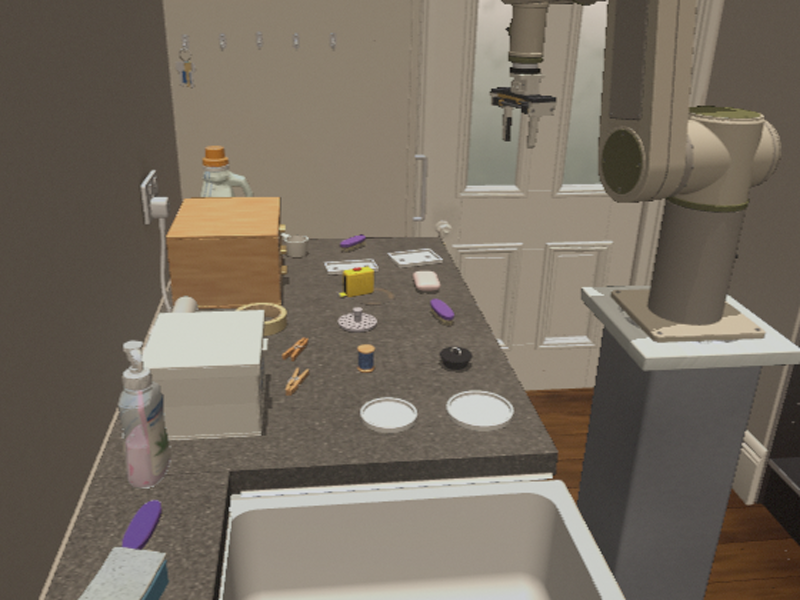

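Top view, 800x600 pixels:
- **Dishes:** round dishes at (203,273) small and (202,347) large. The oblong dishes are at (527,264) narrow and (554,345) wide.
- **Things to move:** soap (470,346), plug (284,343) and strainer (375,261).
- **Bystanders:** tape measure (455,263) and reel (281,260).
- **Brush candidates:** (385,348) and (603,271) on the worktop, plus one on the ledge at side view (142,525). The one at (385,348) is nearest the base (about (380,570)).

Next I'll measure these and confirm the brush in a crop.

```bash
cat > h.py <<'E'
import numpy as np,cv2
from workcell import ctrl,capture,camera_info
def cast(uv,z,cam="top"):
    c=camera_info(cam);R,t=c["R"],c["t"];o=-R.T@t
    uv=np.atleast_2d(np.asarray(uv,float))
    d=np.c_[uv,np.ones(len(uv))]@np.linalg.inv(c["intrinsics"]).T@R
    return (o+d*((z-o[2])/d[:,2])[:,None])[:,:2]
def proj(X,cam):
    c=camera_info(cam);p=c["intrinsics"]@(c["R"]@np.asarray(X)+c["t"]);return p[:2]/p[2]
def masks(im):
    r,g,b=[im[:,:,i].astype(int) for i in range(3)]; m=im.min(2).astype(int); M=im.max(2).astype(int)
    return dict(purple=(b>g+35)&(r>g+10),white=(m>165)&(M-m<40),pink=(r>150)&(r-b>12)&(g<r)&(m>100),
      black=M<62,yellow=(r>150)&(b<90)&(g>130),tan=(r>130)&(r-b>50)&(g<r-20))
def blob(im,key,uv8,z,rad=45,hull=True):
    """largest masked contour near an 800-px-scale pixel -> rect (world) on plane z"""
    m=masks(im)[key].astype(np.uint8); c=np.array(uv8)*.7
    k=np.zeros_like(m); cv2.circle(k,tuple(int(v) for v in c),int(rad*.7),1,-1); m&=k
    m=cv2.morphologyEx(m,cv2.MORPH_CLOSE,np.ones((3,3),np.uint8))
    cs=cv2.findContours(m,cv2.RETR_EXTERNAL,cv2.CHAIN_APPROX_NONE)[0]; q=max(cs,key=cv2.contourArea)[:,0]
    w=(cast(q,z)*1000).astype(np.float32)
    (cx,cy),(a,b),th=cv2.minAreaRect(w)
    if a<b: a,b,th=b,a,th+90
    M=cv2.moments(cv2.convexHull(w)); cen=np.array([M['m10'],M['m01']])/M['m00']
    return np.array([cx,cy])/1000,cen/1000,(a,b),(th+90)%180-90   # th: long-axis angle, deg from x
E
python3 - <<'E'
from h import *
im=capture("top")
for n,k,uv,z,r in [("soap","pink",(470,346),.02,40),("brush","purple",(385,348),.02,40),("brush_far","purple",(603,271),.02,40),
 ("plug","black",(284,343),.012,28),("strainer","white",(375,261),.008,28),("soapdish","white",(554,345),.01,50),
 ("brushdish","white",(527,264),.01,45),("plugdish","white",(203,273),.01,36),("straindish","white",(202,347),.01,40),
 ("tape","yellow",(455,263),.05,35),("reel","tan",(281,260),.039,18)]:
    try:
        a,c,s,th=blob(im,k,uv,z,r); print(n,a.round(4),c.round(4),np.round(s,1),round(th,1))
    except Exception as e: print(n,"none",e)
big=cv2.resize(im[150:285,90:450],None,fx=2.2,fy=2.2,interpolation=cv2.INTER_CUBIC)
cv2.imwrite("pics/crop1.png",big[:,:,::-1]); print(big.shape)
E
```

```text
soap [ 0.4811 -0.1848] [ 0.4809 -0.1845] [79.3 49.9] 89.6
brush [ 0.4766 -0.0282] [ 0.4767 -0.0282] [83.5 28.7] -77.9
brush_far [ 0.6175 -0.433 ] [ 0.6177 -0.4329] [82.1 26.8] 43.9
plug [0.4873 0.1596] [0.4871 0.16  ] [15.8  7.9] 0.4
strainer [ 0.6414 -0.0088] [ 0.6405 -0.0092] [70.2 69.7] -0.3
soapdish [ 0.482  -0.3416] [ 0.4822 -0.3417] [106.7  78. ] 14.5
brushdish [ 0.6323 -0.2953] [ 0.6325 -0.2953] [112.9  56.8] 6.8
plugdish [0.6187 0.3125] [0.6189 0.3121] [82.7 80.4] 89.7
straindish [0.481  0.3119] [0.4808 0.3117] [98.9 98.2] 27.1
tape [ 0.6312 -0.1552] [ 0.6298 -0.1552] [70.4 29. ] 21.0
reel [0.6389 0.1622] [0.6388 0.1619] [27.6 26.1] -44.7
(297, 792, 3)
```

View pics/crop1.png

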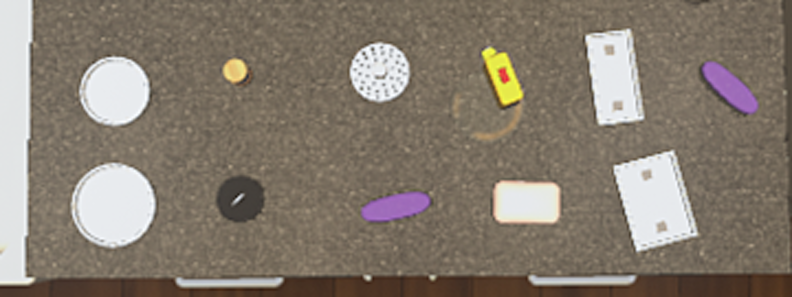

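The near brush, at crop (396,207), is confirmed as nearest to the base (0.48 m against 0.75 m for the far one). All measured sizes match the description except the plug, whose mask needs a higher threshold. The fingers are about 17 mm thick and won't fit between the objects and the rims, so I'll grip with the fingertips about 10 mm above each underside. Soap goes first.

```bash
cat >> h.py <<'E'
def rot(a):
    y=np.array([np.cos(a),np.sin(a),0]);z=np.array([0,0,-1.]);return np.c_[np.cross(y,z),y,z]
def best(p,deg):
    """yaw (or its half turn) with the last joint nearest its middle"""
    c=[(abs(q[5]),k) for k in(0,1) if (q:=ctrl.ik(p,rot(np.radians(deg+180*k)))) is not None]
    return rot(np.radians(deg+180*min(c)[1]))
UP=.17
def pick(xy,deg,tip,wide,force=25):
    """tool y along deg; fingertips tip above worktop; wide: opening in m on approach"""
    p=np.r_[xy,UP]; R=best(p,deg); ctrl.set_gripper(wide/.093); ctrl.reach(p,R)
    ctrl.movel(np.r_[xy,tip+.055],.2); hit=ctrl.movel(np.r_[xy,tip+.025],.06,until_force=10)
    print("down",hit,ctrl.get_obs()["tcp_pos"].round(4)); ctrl.set_gripper(0,force)
    ctrl.movel(np.r_[xy,UP],.2); o=ctrl.get_obs()
    print("grip mm",round(o["opening"]*93,1),"F",o["finger_force"],"t",o["clock"])
def place(xy,deg,tip,wide):
    """tip: fingertip height it was picked at"""
    p=np.r_[xy,UP]; ctrl.reach(p,best(p,deg))
    ctrl.movel(np.r_[xy,tip+.055],.2); hit=ctrl.movel(np.r_[xy,tip+.0295],.04,until_force=6)
    o=ctrl.get_obs(); print("placed",hit,o["tcp_pos"].round(4),"held mm",round(o["opening"]*93,1)); ctrl.wait(.2)
    ctrl.set_gripper(wide/.093); ctrl.movel(np.r_[xy,UP],.2); print("t",ctrl.get_obs()["clock"])
E
python3 - <<'E'
from h import *
o=ctrl.get_obs(); R=o["eef_rot"]; print(R.round(2).tolist())
im=capture("top")
g=im[220:262,178:222].max(2); m=((g<80)*255).astype(np.uint8)
q=max(cv2.findContours(cv2.morphologyEx(m,cv2.MORPH_CLOSE,np.ones((5,5))),0,1)[0],key=cv2.contourArea)[:,0]+[178,220]
(c,r)=cv2.minEnclosingCircle((cast(q,.015)*1000).astype(np.float32)); print("plug",c,r)
ctrl.movel([.14,-.41,.22],.2)
q=np.array(ctrl.get_obs()["joint_pos"]); q[0]=-.4; ctrl.goto_joints(q)
pick([.481,-.1847],179.6,.010,.075)
E
```

```text
[[0.95, 0.32, -0.0], [0.32, -0.95, 0.0], [0.0, -0.0, -1.0]]
plug (487.12359619140625, 157.62205505371094) 28.395666122436523
down False [ 0.4808 -0.1846  0.0347]
grip mm 0.3 F 0.0 t 7.0833
```

Run:
```python
from h import *
im=capture("top");s=capture("side");print(ctrl.get_obs()["tcp_pos"])
a=cv2.resize(im[180:285,250:450],(800,420),interpolation=cv2.INTER_CUBIC)
b=cv2.resize(s[60:260,220:400],(540,600),interpolation=cv2.INTER_CUBIC)
cv2.imwrite("pics/a1.png",a[:,:,::-1]);cv2.imwrite("pics/b1.png",b[:,:,::-1])
```

```text
[ 0.47983716 -0.18413162  0.16783888]
```

View pics/b1.png

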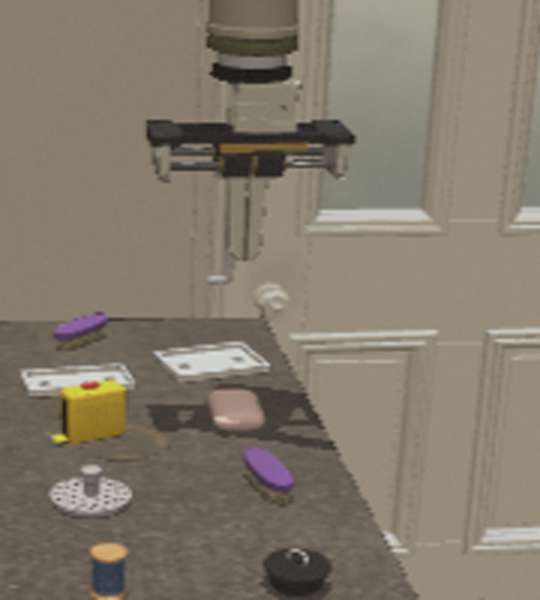

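View pics/a1.png

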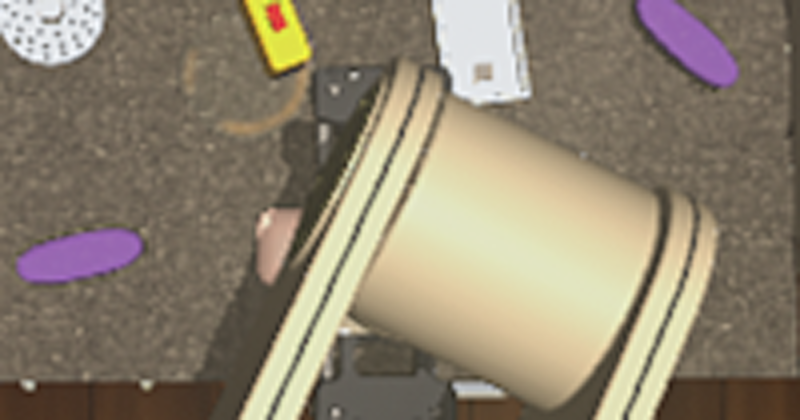

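The soap stayed on the worktop, at top crop (275,245). The fingers slid off its rounded upper edge. The fingertips need to be below its mid-height, so I'll re-measure, grip at 4 mm and let it drop about 3 mm into the dish, tips above the rim.

```bash
sed -i 's/tip+.0295\],.04/tip+.025+max(.0045,.012-tip)],.04/' h.py
python3 - <<'E'
from h import *
p=[.36,.12,.2]; ctrl.reach(p,best(p,90))
a,c,s,th=blob(capture("top"),"pink",(470,346),.02,40); print(a.round(4),c.round(4),np.round(s,1),th)
if abs(s[0]-80)<5 and abs(s[1]-50)<5: pick(c,th+90,.004,.08,20)
E
```

```text
[ 0.4811 -0.1848] [ 0.4809 -0.1845] [79.3 49.9] 89.6242904663086
down False [ 0.4806 -0.1845  0.0287]
grip mm 0.6 F 0.0 t 14.5583
```

Run:
```python
from h import *
xy=np.array([.4809,-.1845])
ctrl.set_gripper(.85); ctrl.movel(np.r_[xy,.06],.2); ctrl.movel(np.r_[xy,.029],.06)
def st(n):
    o=ctrl.get_obs();print(n,round(o["opening"]*93,1),o["finger_force"],o["ft_force"].round(1),o["tcp_pos"].round(4))
st("open"); ctrl.set_gripper(0,50); st("shut"); ctrl.wait(.3); st("w")
for z in(.032,.036,.045,.06): ctrl.movel(np.r_[xy,z],.03); st(z)
```

```text
open 78.9 0.0 [ 0.5 -0.2  1. ] [ 0.4808 -0.1845  0.0288]
shut 0.4 0.0 [-0.1  0.8  0. ] [ 0.4809 -0.1845  0.029 ]
w 0.3 0.0 [-0.1 -0.2 -0.1] [ 0.4809 -0.1845  0.029 ]
0.032 0.7 0.0 [ 0.1  0.8 -0.2] [ 0.4812 -0.1846  0.0324]
0.036 0.6 0.0 [ 0.1 -0.2  0.3] [ 0.4812 -0.1846  0.0364]
0.045 0.2 0.0 [ 0.5  0.1 -0.4] [ 0.4812 -0.1846  0.0454]
0.06 0.4 0.0 [-0.5  0.3  0.6] [ 0.481  -0.1845  0.0601]
```

Run:
```python
from h import *
s=capture("side");print(ctrl.get_obs()["tcp_pos"])
b=cv2.resize(s[120:250,220:390],(784,600),interpolation=cv2.INTER_CUBIC).copy()
for X in([.481,-.1845,.035],[.481,-.1845,0],[.481,-.1845,.025]):
    u=(proj(X,"side")-[220,120])*[784/170,600/130]; cv2.circle(b,tuple(u.astype(int)),3,(0,255,0),-1);print(X,u)
cv2.imwrite("pics/b2.png",b[:,:,::-1])
```

```text
[ 0.48081059 -0.18447354  0.05989894]
[0.481, -0.1845, 0.035] [364.39385044 315.629377  ]
[0.481, -0.1845, 0] [362.32019753 365.37570118]
[0.481, -0.1845, 0.025] [363.79755448 329.93434184]
```

View pics/b2.png

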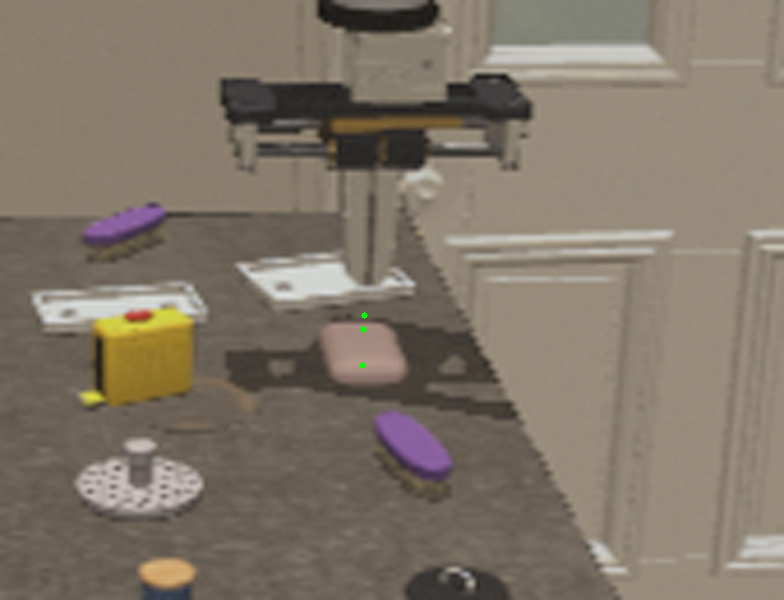

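In this view the fingertips are at (369,283), but the calibration predicts about (364,315). They sit roughly 22 mm higher than the stated geometry. I'll probe with closed fingers on the soap top, expecting TCP z of 0.050, and then on bare worktop.

Run:
```python
from h import *
xy=[.481,-.1845]
print(ctrl.movel(np.r_[xy,.005],.03,until_force=4),ctrl.get_obs()["tcp_pos"].round(4)); ctrl.movel(np.r_[xy,.12],.2)
b=[.48,-.10]; ctrl.movel(np.r_[b,.12],.2);ctrl.movel(np.r_[b,.035],.15)
print(ctrl.movel(np.r_[b,-.02],.03,until_force=4),ctrl.get_obs()["tcp_pos"].round(4)); ctrl.movel(np.r_[b,.12],.2)
print(ctrl.get_obs()["clock"])
```

```text
True [ 0.4809 -0.1844  0.0235]
True [ 0.4799 -0.1    -0.001 ]
25.5083
```

The contacts show the reported TCP z is really the fingertip height: the soap top reads 0.0235 and the worktop -0.001. I'll correct that offset and return to gripping 9 mm up.

```bash
sed -i 's/tip+\.055/tip+.03/; s/tip+\.025/tip/; s/^UP=.17/UP=.15/' h.py; grep -n 'tip' h.py
python3 - <<'E'
from h import *
pick([.481,-.1845],179.6,.009,.078,25)
E
```

```text
32:def pick(xy,deg,tip,wide,force=25):
33:    """tool y along deg; fingertips tip above worktop; wide: opening in m on approach"""
35:    ctrl.movel(np.r_[xy,tip+.03],.2); hit=ctrl.movel(np.r_[xy,tip],.06,until_force=10)
39:def place(xy,deg,tip,wide):
40:    """tip: fingertip height it was picked at"""
42:    ctrl.movel(np.r_[xy,tip+.03],.2); hit=ctrl.movel(np.r_[xy,tip+max(.0045,.012-tip)],.04,until_force=6)
down False [ 0.4808 -0.1845  0.0088]
grip mm 50.8 F 24.941841959953308 t 30.025
```

Run:
```python
from h import *
place([.4821,-.3416],104.5,.009,.068)
pick([.4767,-.0282],-77.9+90,.008,.055,20)
im=capture("top")
a,c,s,th=blob(im,"pink",(554,345),.024,45); print("soap",c.round(4),np.round(s,1),th)
b=cv2.resize(im[200:280,340:440],(750,600),interpolation=cv2.INTER_CUBIC)
cv2.imwrite("pics/c1.png",b[:,:,::-1])
```

```text
placed True [ 0.4815 -0.3411  0.0131] held mm 50.6
t 33.9333
down False [ 0.4765 -0.0281  0.0077]
grip mm 28.6 F 19.999881852418184 t 38.3667
soap [ 0.4798 -0.3385] [79.7 54.3] 13.741936683654785
```

View pics/c1.png

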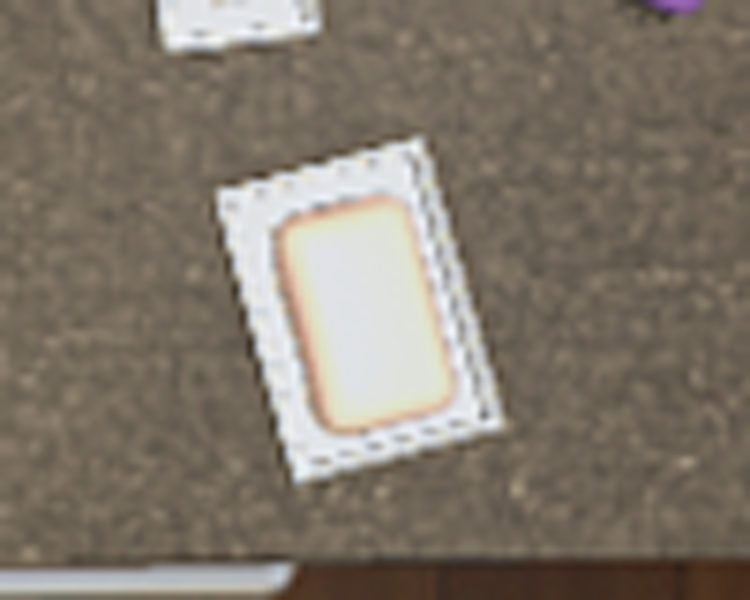

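The soap lies inside the rim of the wide dish, at crop (365,315), about 3 mm off centre. The brush is held at 28.6 mm. I'll place it and go on to the plug.

Run:
```python
from h import *
place([.6324,-.2953],96.8,.008,.046)
pick([.4871,.1577],90,.008,.078,25)
im=capture("top")
a,c,s,th=blob(im,"purple",(527,264),.02,45); print("brush",c.round(4),np.round(s,1),th)
```

```text
placed True [ 0.6317 -0.2949  0.012 ] held mm 28.5
t 42.525
down False [0.4869 0.1577 0.0078]
grip mm 55.4 F 24.99987781047821 t 47.9417
brush [ 0.6324 -0.2957] [81.5 27.6] 6.904447555541992
```

Run:
```python
from h import *
place([.6188,.3123],90,.008,.07)
pick([.6408,-.009],90,.016,.045,30)
cv2.imwrite("pics/d1.png",cv2.resize(capture("top")[:,:,::-1],(800,600),interpolation=cv2.INTER_CUBIC))
b=cv2.resize(capture("side")[100:310,180:420],(686,600),interpolation=cv2.INTER_CUBIC)
cv2.imwrite("pics/d2.png",b[:,:,::-1])
```

```text
placed True [0.6181 0.3119 0.0119] held mm 55.4
t 51.6917
down False [ 0.6406 -0.009   0.0157]
grip mm 16.5 F 29.999699252075516 t 57.3
```

View pics/d2.png

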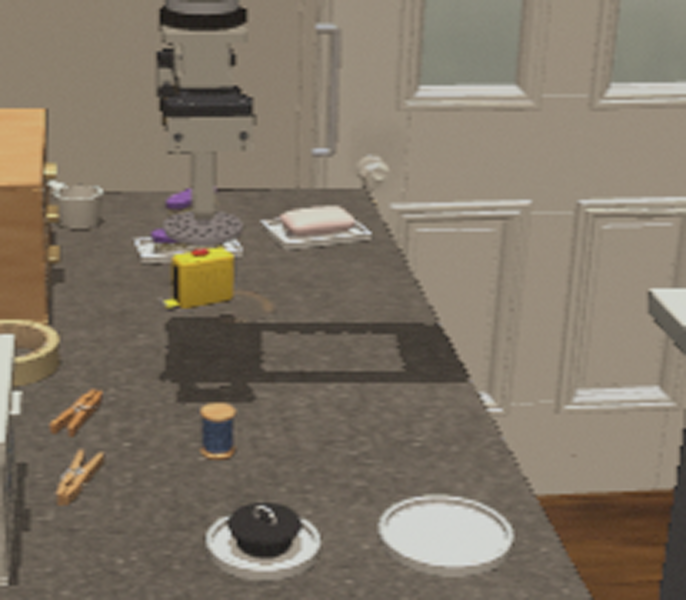

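The strainer hangs level by its knob at (203,228). The plug sits ring up in its dish at (264,530), and the soap lies in its dish at (318,222).

Run:
```python
from h import *
place([.4809,.3118],90,.016,.04)
p=[.38,-.02,.25]; ctrl.reach(p,best(p,90))
im=capture("top"); s=capture("side")
for n,k,uv,z,r in [("tape","yellow",(455,263),.05,35),("reel","tan",(281,260),.039,18),("brush","purple",(527,264),.02,45)]:
    a,c,sz,th=blob(im,k,uv,z,r); print(n,c.round(4),np.round(sz,1),round(th,1))
g=im[170:215,118:168].max(2); q=max(cv2.findContours(cv2.morphologyEx(((g<80)*255).astype(np.uint8),cv2.MORPH_CLOSE,np.ones((5,5))),0,1)[0],key=cv2.contourArea)[:,0]+[118,170]
c,r=cv2.minEnclosingCircle((cast(q,.02)*1000).astype(np.float32)); print("plug",c,r)
A=cv2.resize(im[160:290,90:450],(800,289),interpolation=cv2.INTER_CUBIC); B=cv2.resize(s[155:310,180:420],(464,300),interpolation=cv2.INTER_CUBIC)
C=np.zeros((589,800,3),np.uint8); C[:289]=A; C[289:,:464]=B
C[289:,470:]=cv2.resize(s[265:310,295:370],(330,300))
cv2.imwrite("pics/e1.png",C[:,:,::-1]); print(ctrl.get_obs()["clock"])
```

```text
placed True [0.4802 0.3114 0.0199] held mm 16.9
t 62.5
tape [ 0.6296 -0.1554] [68.5 28.5] 21.0
reel [0.6387 0.1617] [27.6 26.1] -44.7
brush [ 0.6321 -0.2961] [80.2 26.6] -1.2
plug (618.8152465820312, 312.38433837890625) 27.126903533935547
64.7167
```

View pics/e1.png

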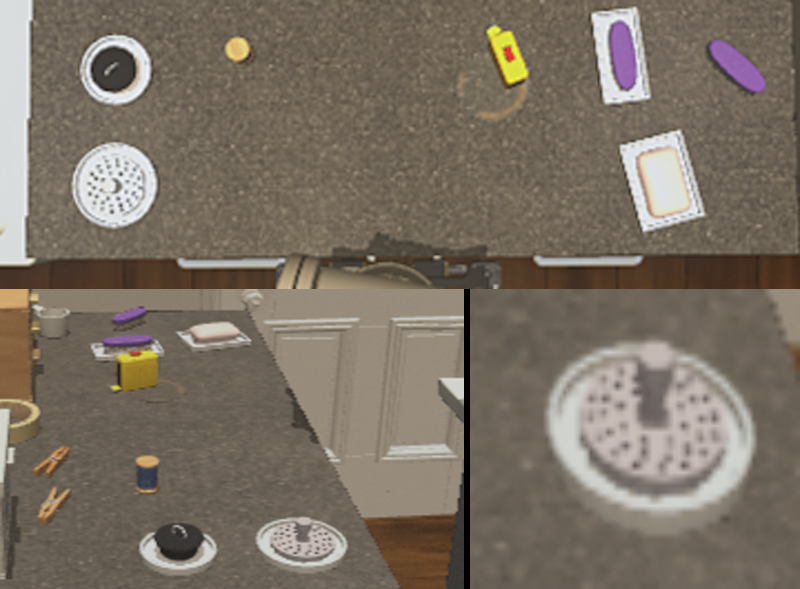

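All four items lie flat inside their dishes: plug (113,69), strainer (115,185), brush (622,55) and soap (663,183). The tape measure and reel have moved less than 1 mm.

```bash
python3 -c "
from workcell import ctrl
print(ctrl.job_done(),ctrl.get_obs()['clock'])"
```

```text
the job is handed in; nothing more can be done
the job is handed in; nothing more can be done
```

I handed the job in after about 65 s: the final pictures show the soap, brush, plug and strainer each flat in its own dish, with the tape measure and reel unmoved; the handover reported no verdict.

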